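# Press a keyed ring arbor home in the spindle hub and hold it

## Task

Lift the arbor with the pale wooden ring out of the wooden rack, put its shaft down into the bore of the pulley hub on the green spindle drive, and turn it until its key slips into the keyway. Push it down fully home against the spring ejector, until its flange rests on the hub face, and finish while still gripping it and holding it pressed down there. Leave the arbor with the dark ring and the other things on the bench alone.

Things in the scene. Friction and masses are not known exactly. Their poses are not given: they have to be found in the camera images.
- arbor: Ring arbor to load, 0.32-0.5 kg, upright in one of the two rack holes. Origin on its axis at the flange's underside; z up, x towards its key. Above the origin: steel flange 54 mm diameter, 0 to 6 mm; pale wooden ring 72 mm diameter, 6 to 24 mm; dark grip block, 24 to 70 mm. Red marks on the ring top and one end of the block top show the key's side. Shaft: see arbor_tip.
- arbor_grip (a point): Centre of the arbor's grip block, on its axis 47 mm above its origin, axes as the arbor's. The block is 36 mm long in x, 24 mm across the flats in y, 46 mm high: grip it from above across the flats.
- arbor_tip (a point): Bottom end of the arbor's steel shaft, on its axis 50 mm below its origin, axes as the arbor's. Shaft 20 mm diameter, lowest 4 mm chamfered to 14 mm. A brass key 6 mm wide stands out on the +x side to 15 mm from the axis, from 14 to 46 mm above this point; the 14 mm below it is a plain round pilot.
- arbor_dark: A second arbor of the same size and form with a dark brown ring, in the other rack hole; to be left there. Origin and axes as for the arbor.
- rack: Fixed block of brown wood 100 x 240 x 70 mm (x, y, z), left or right of the robot's centre line; origin at the centre of its underside, on the bench. Two upright through holes of 37 mm diameter, 60 mm either side of the centre along y; an arbor hangs in a hole with its flange on the rack top, 70 mm above the bench.
- keyway (a point): Centre of the bore's mouth on the top face of the steel hub, 105 mm above the bench; z up, x towards the keyway. Hub 62 mm across, bore 22 mm and deeper than the shaft; one full-depth keyway 9 mm wide, out to 17 mm from the axis, a red mark just outside it. Home: arbor's origin here, x axes agreeing. The key meets the face when the arbor's origin is 36 mm above.
- pulley (a joint): Turn of the pulley and hub on the drive, rad; anticlockwise from above is positive, 0 as built. It stays where it is, held by friction of 0.8 N m. The point keyway turns with it.
- ejector (a joint): Spring ejector, a brass plunger in the bore: m pressed down from rest. At rest its top is 38 mm below the mouth, so the arbor at home has pressed it 12 mm; the spring pushes up with 3 N at first and 8.5 N there, more than the arbor's weight, so an arbor let go rises again.
- drive: Fixed green spindle drive 170 x 170 x 34 mm that carries the pulley (112 mm diameter, below 70 mm height); origin at its underside under the pulley's axis. A grey motor 112 mm high, 84 mm diameter, stands 132 mm from that axis on its +x side.
- finial_pale: Bystander: pale turned finial, 48 mm diameter, 70 mm high; origin at its foot.
- finial_dark: Bystander: dark turned finial, 48 mm diameter, 70 mm high; origin at its foot.
- loose_ring: Bystander: pale wooden ring lying flat, 72 mm diameter, 18 mm high; origin at its underside.
- dowel: Bystander: wooden dowel standing up, 32 mm diameter, 100 mm high; origin at its foot.
- ring_stack: Bystander: stack of five wooden rings fixed together, 72 mm diameter, 90 mm high; origin at its foot.
- glue_tin: Bystander: glue tin, 90 mm diameter, 110 mm high; origin at its foot.
- brush: Bystander: glue brush with yellow handle lying at the robot's right; origin at the underside of its middle.

How it is judged:
By the outcome, as a careful person would: the job done as asked, in the order asked, and still so for the second after the job is handed in, while the arm keeps its last pose, push and grip.
It also fails if it takes over 50 s, if anything falls off the work surface, if the arm or the gripper's body presses on something with over 40 N, if the wrist force passes 120 N, or if a joint passes its speed limit or range.

## Robot

A 7-joint arm with a two-finger parallel gripper is mounted at the origin on the work surface. World frame = base frame: x ahead of the robot, y to its left, z up, the work surface at z = 0. Lengths are in m, angles in rad, forces in N, time in s.
With the tool pointing down it reaches from about 0.4 to 0.85 m from the base axis. Payload 4.5 kg.
Tool frame: the origin (TCP) lies at the very end of the fingers, on their centre line; the grasp point (between the pads) lies 19 mm behind it (r.grip_point_offset is the distance from the TCP to the grasp point, in m); y points along the fingers, x is the direction in which the jaws open and shut, and the axes are right-handed (so a half turn about y gives the same grasp; the last joint's range is limited). The gripper opens to 88 mm and grips with 3 to 60 N. Pads are 18 mm wide; open, the fingers measure 123 mm over their backs; the gripper's body (75 mm by 187 mm) begins 45 mm behind the grasp point.
Start: joints at [0.034, 0.689, -0.195, 1.565, 0.157, 0.902, -0.215], TCP at [0.625, 0, 0.239] pointing down, gripper open.
Joint ranges: [-3.01, 3.01], [-0.46, 2.08], [-1.47, 1.51], [0.13, 2.56], [-1, 4.14], [0.04, 2.09], [-2.66, 2.66]. Speed limits (rad/s): [2.57, 2.57, 3.14, 3.14, 3.14, 3.14, 3.14].

## Interface

Orientations are given as a unit quaternion [x, y, z, w].
In Python, from plant import get_state, snapshot, camera_params, job, r gives the robot as it stands.
- The arm moves only by the tool carry_out, never from a script. Its arguments are lists of equal length, an entry for each row: "offset": the shift along the world's x, y, z in m, a list of three; "twist": the turn about the world's z in degrees. In form: {"offset": [[tx, ty, tz], ...], "twist": [twist, ...]}. A call has 1 to 8 rows; each row shifts and turns the commanded pose from where the row before left it; what a row does not reach is not made up. A row lasts 1/8 s, in which the tool goes at most 62.5 mm and 10.7 degrees, less where a joint would pass 70% of its speed; a pose out of reach is approached as far as the arm can. A call with a gripper value outside its range is refused whole. "grip" is the finger opening in m, from 0 to 0.0881, set as the call begins (left out, the last holds). The fingers move at their own pace and stop on an object; "newtons" is the grip in N (left out, the last holds). Time passes only in rows, so rows that do not move let the fingers close. It gives the time, the measured TCP pose, the force and the opening at its end, in the units of the state.
- get_state(): the state, without advancing time (a new reading comes with each control period).
- snapshot(name): name is "scene" or "side" or "wrist"; returns the picture (480x640x3 uint8, red, green, blue); there is no depth.
- camera_params(name): a dict with "camera_matrix" (3x3 intrinsics, pixels), "eye" and "orientation" of the camera in the world. Camera axes: x right, y up, looking along -z (the intrinsics and any distortion apply to the point x, -y, -z); pixel columns grow to the right and rows downward; lengths in m; the calibration is good to about 2 mm. The wrist camera is an equidistant fisheye: a pixel r from the principal point sees the ray r / f radians off the axis. A picture is of the moment at which its call begins: read the wrist's pose just before it. camera_params takes no time and is no camera call; for the wrist camera it gives the pose at the moment of the call.
- job.finish_job(): hands the job in, once; it reports no verdict.
The state is a dict: "clock": time; "q": joint angles; "qd": joint speeds; "joint_torque": joint torques, N m; "tool_pos": TCP position; "eef_rot": TCP orientation; "contact_force": force on the tool from outside, world axes, zero at the start; "moment": the same for the moment, N m; "opening": opening from 0.0 (shut) to 1.0 (fully open).
Only numpy, scipy, OpenCV 4.12 (cv2) and the standard library are available. Lean on these libraries where they do the work, as an engineer would, in place of code of your own. Each camera call takes 0.05 s, during which the arm holds its last target. There are 200 camera calls.

## Working session

There is one attempt and no reset: what is moved stays moved. The work goes in short steps, Python scripts to look and compute and a tool call to move; the robot and the scene stay as the last step left them, time stands still between calls to the robot, and variables do not carry over. Pictures are saved under pics/ and viewed, about 8 in all and at most 12, crops included, and the job is handed in when it is done.

Besides the shell and the picture viewer there is one more tool, called after "Request:" by a JSON object that holds its "name" and its "arguments". carry_out: Moves the arm, as the interface text tells. Its arguments: {"type":"object","properties":{"offset":{"type":"array"},"twist":{"type":"array"},"grip":{"type":"number"},"newtons":{"type":"number"}},"required":["offset","twist"]}

```bash
ls; mkdir -p pics
python3 - <<'E'
from plant import *
import cv2,numpy as np
for n in ("scene","side"):
    p=camera_params(n);print(n,p)
    cv2.imwrite(f"pics/{n}0.png",snapshot(n)[:,:,::-1])
s=get_state();print(s)
E
```

```text
pics
scene {'camera_matrix': array([[613.91968519,   0.        , 315.87926281],
       [  0.        , 613.91968519, 242.7282841 ],
       [  0.        ,   0.        ,   1.        ]]), 'eye': array([1.34632483, 0.20853322, 1.1690186 ]), 'orientation': array([0.17958979, 0.24963086, 0.76597637, 0.56454596])}
side {'camera_matrix': array([[466.69753917,   0.        , 327.53144624],
       [  0.        , 466.69753917, 239.58911154],
       [  0.        ,   0.        ,   1.        ]]), 'eye': array([-0.16625431,  0.66620548,  0.7640795 ]), 'orientation': array([-0.18372058,  0.44297744,  0.80026222, -0.35999738])}
{'clock': 0.1, 'q': array([ 0.03382939,  0.68991369, -0.19453209,  1.56619262,  0.15731387,
        0.90249405, -0.21510782]), 'qd': array([ 2.05365603e-04, -2.78612518e-03, -1.92473275e-03, -1.69773220e-03,
        4.35769312e-04, -1.68060281e-05, -9.21545826e-04]), 'joint_torque': array([-3.08775299e-03, -5.28501892e+01, -1.27141513e+00, -1.53837240e+01,
       -5.25604945e-02,  1.96265515e-03,  5.71585565e-05]), 'tool_pos': array([ 6.24456697e-01, -5.72134011e-05,  2.37994694e-01]), 'eef_rot': array([ 7.07147876e-01, -5.51377677e-04, -5.87550094e-04, -7.07065225e-01]), 'contact_force': array([ 0.07334267, -0.17667026,  0.10631684]), 'moment': array([-0.02458448,  0.03631361, -0.02307908]), 'opening': 1.0045908395622796}
```

View pics/scene0.png

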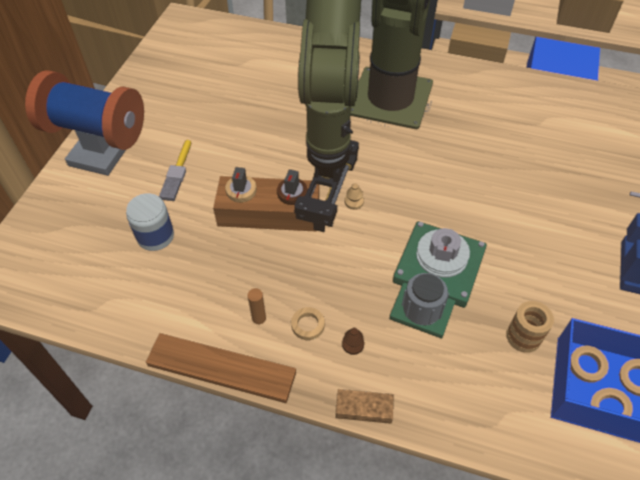

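View pics/side0.png

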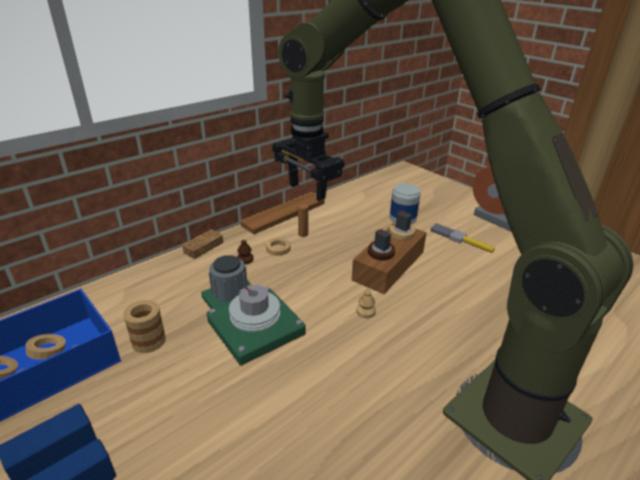

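The scene view shows the pale arbor in the rack with its block top at about (239,174) and the hub at (446,240), motor in front of it. In the side view they are at (403,215) and (253,294).

```bash
cat > h.py <<'E'
import numpy as np,cv2
from scipy.spatial.transform import Rotation as R
from plant import *
def ray(n,uv,p=None):
    p=p or camera_params(n);K=p["camera_matrix"];x,y=(uv[0]-K[0,2])/K[0,0],(uv[1]-K[1,2])/K[1,1]
    if n=="wrist":
        t=np.hypot(x,y);s=np.sinc(t/np.pi);d=np.array([x*s,-y*s,-np.cos(t)])
    else: d=np.array([x,-y,-1])
    return np.array(p["eye"]),R.from_quat(p["orientation"]).apply(d)
def onz(n,uv,z,p=None):
    e,d=ray(n,uv,p);return e+d*(z-e[2])/d[2]
def proj(n,P,p=None):
    p=p or camera_params(n);K=p["camera_matrix"]
    c=R.from_quat(p["orientation"]).inv().apply(np.array(P)-p["eye"]);x,y,z=c[0],-c[1],-c[2]
    if n=="wrist":
        rr=np.hypot(x,y);t=np.arctan2(rr,z);k=t/max(rr,1e-9)
    else:k=1/z
    return np.array([K[0,0]*x*k+K[0,2],K[1,1]*y*k+K[1,2]])
E
python3 - <<'E'
from h import *
np.set_printoptions(precision=4,suppress=True)
print("arbor",onz("scene",(239,172),.14),onz("side",(403,215),.14))
print("hub",onz("scene",(446,238),.105),onz("side",(253,294),.105))
print("motor",onz("scene",(428,287),.112),onz("side",(229,266),.112))
print("rack corners",[onz("scene",c,.07)[:2] for c in((216,207),(217,178),(319,212))])
p=camera_params("wrist");print(p,get_state()["tool_pos"])
S=np.vstack([cv2.resize(snapshot("scene")[130:310,190:510],None,fx=2.,fy=2.,interpolation=cv2.INTER_CUBIC)])
cv2.imwrite("pics/s1.png",S[:,:,::-1])
cv2.imwrite("pics/w1.png",snapshot("wrist")[:,:,::-1])
E
```

```text
arbor [ 0.5025 -0.244   0.14  ] [ 0.5012 -0.2408  0.14  ]
hub [0.5216 0.236  0.105 ] [0.5238 0.237  0.105 ]
motor [0.659  0.2232 0.112 ] [0.6385 0.2252 0.112 ]
rack corners [array([ 0.562 , -0.2856]), array([ 0.4785, -0.3181]), array([ 0.5065, -0.054 ])]
{'camera_matrix': array([[371.6483,   0.    , 316.2875],
       [  0.    , 371.6483, 235.8474],
       [  0.    ,   0.    ,   1.    ]]), 'eye': array([0.6245, 0.0753, 0.384 ]), 'orientation': array([-0.1466,  0.0008,  0.0003,  0.9892])} [ 0.6245 -0.0001  0.238 ]
```

View pics/w1.png

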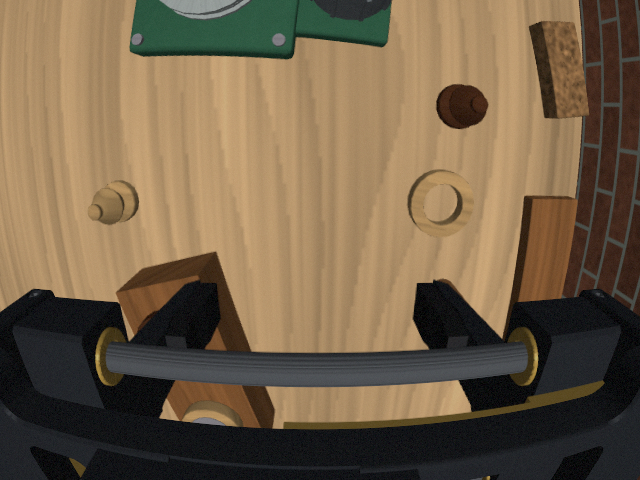

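Wrist view: image up is world +y; the camera sits on the tool's +y side. I'll look at the hub first, then the arbor.

Request:
{"name": "carry_out", "arguments": {"offset": [[-0.034,0.037,0.01],[-0.034,0.037,0.01],[-0.034,0.037,0.01],[0,0,0],[0,0,0]], "twist": [0,0,0,0,0]}}

```text
clock: 0.82
tool_pos: [0.5234, 0.1104, 0.2688]
eef_rot: [0.707, 0.0, 0.0, -0.707]
contact_force: [0.3, 0.6, -0.1]
opening: 0.999
```

```bash
cat > look.py <<'E'
import sys,pickle
from h import *
p=camera_params("wrist");im=snapshot("wrist");pickle.dump((p,im),open(sys.argv[1]+".pkl","wb"))
u,v=proj("wrist",eval(sys.argv[2]),p).astype(int);print(u,v)
c=im[max(0,v-75):v+75,max(0,u-100):u+100];print("crop origin",max(0,u-100),max(0,v-75))
cv2.imwrite(f"pics/{sys.argv[1]}.png",cv2.resize(c,None,fx=4,fy=4,interpolation=cv2.INTER_CUBIC)[:,:,::-1])
E
python3 look.py hub1 "[.523,.237,.105]"
```

```text
315 65
crop origin 215 0
```

View pics/hub1.png

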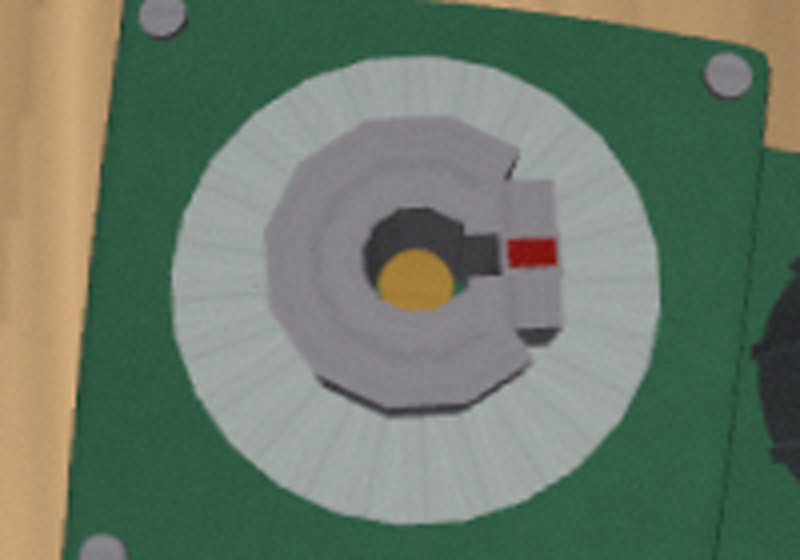

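Request:
{"name": "carry_out", "arguments": {"offset": [[-0.002,-0.06,0],[-0.002,-0.06,0],[-0.002,-0.06,0],[-0.002,-0.06,0],[-0.002,-0.06,0],[-0.002,-0.06,0],[-0.002,-0.06,0],[-0.002,-0.06,0]], "twist": [0,0,0,0,0,0,0,0]}}

```text
clock: 1.88
tool_pos: [0.5059, -0.3728, 0.2681]
eef_rot: [0.707, -0.001, 0.001, -0.707]
contact_force: [0.7, -0.5, 0.5]
opening: 0.999
```

Request:
{"name": "carry_out", "arguments": {"offset": [[0,0,0],[0,0,0],[0,0,0]], "twist": [0,0,0]}}

```text
clock: 2.25
tool_pos: [0.5074, -0.3675, 0.2686]
eef_rot: [-0.707, -0.001, 0.001, 0.708]
contact_force: [-1.1, 0.3, 0.6]
opening: 0.999
```

```bash
python3 look.py arb1 "[.502,-.242,.11]"
```

```text
310 66
crop origin 210 0
```

View pics/arb1.png

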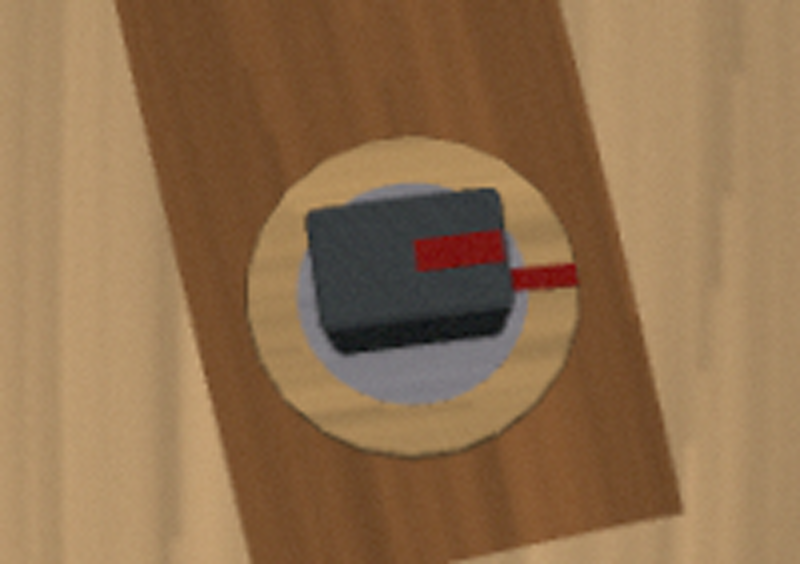

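The hub crop shows the bore centred at about (415,259) with the keyway and red mark to the right (532,252). The arbor crop shows the block top corners (307,212), (497,190), (512,308), (330,330), with red marks also to the right.

Run:
```python
from h import *;import pickle
np.set_printoptions(precision=4,suppress=True)
def W(f,o,P,z):
    p,_=pickle.load(open(f+".pkl","rb"));return np.array([onz("wrist",((a+.5)/4-.5+o[0],(b+.5)/4-.5+o[1]),z,p)[:2] for a,b in P])
ang=lambda d:np.degrees(np.arctan2(d[1],d[0]))
def redc(f,o,box):
    p,im=pickle.load(open(f+".pkl","rb"));h=im.astype(int);m=(h[...,0]>110)&(h[...,1]<60)
    ys,xs=np.nonzero(m);k=(xs>o[0]+box[0]/4)&(xs<o[0]+box[1]/4)&(ys<o[1]+150);xs,ys=xs[k],ys[k];return ((xs.mean()+.5-o[0])*4-.5,(ys.mean()+.5-o[1])*4-.5)
o=(215,0);r=redc("hub1",o,(490,580));print(r)
h=W("hub1",o,[(415,259),r,(265,255),(415,116),(415,405),(531,181),(560,326)],.105);print(h,"keyway ang",ang(h[1]-h[0]))
print("pulley ctr z.07",W("hub1",o,[(416,290)],.07))
o=(210,0);b=W("arb1",o,[(307,212),(497,190),(512,308),(330,330)],.14);print(b,b.mean(0),"ang",ang(b[1]-b[0]),ang(b[2]-b[3]))
print("ring",W("arb1",o,[(413,296),(246,296),(579,296),(413,136),(413,457)],.094))
print("ringmark",W("arb1",o,[(513,280),(578,276)],.094))
r=redc("arb1",o,(410,508));print(r,W("arb1",o,[r],.14))
```

```text
(np.float64(531.3666666666666), np.float64(252.11333333333334))
[[0.525  0.2379]
 [0.5488 0.2397]
 [0.4944 0.2392]
 [0.525  0.2691]
 [0.525  0.207 ]
 [0.5488 0.2551]
 [0.5547 0.2241]] keyway ang 4.352362208628306
pulley ctr z.07 [[0.5254 0.2364]]
[[ 0.4853 -0.2364]
 [ 0.5197 -0.2323]
 [ 0.5225 -0.2547]
 [ 0.4895 -0.2589]] [ 0.5042 -0.2456] ang 6.843538310837132 7.2218065465846575
ring [[ 0.5041 -0.246 ]
 [ 0.4687 -0.2454]
 [ 0.5392 -0.2454]
 [ 0.504  -0.2101]
 [ 0.5042 -0.281 ]]
ringmark [[ 0.5252 -0.2423]
 [ 0.539  -0.241 ]]
(np.float64(458.46000000000004), np.float64(249.82)) [[ 0.5127 -0.2439]]
```

Request:
{"name": "carry_out", "arguments": {"offset": [[0,0.015,0],[0,0.015,0],[0,0.015,0],[-0.001,0.015,0],[-0.001,0.015,0],[-0.001,0.015,0],[0,0.016,0],[0,0.016,0]], "twist": [-10.4,-10.4,-10.4,-10.4,-10.4,-10.4,-10.4,-10.2], "grip": 0.06}}

```text
clock: 3.3
tool_pos: [0.5043, -0.2451, 0.269]
eef_rot: [-0.528, 0.47, -0.47, 0.529]
contact_force: [-0.2, 0.3, -0.7]
opening: 0.678
```

Request:
{"name": "carry_out", "arguments": {"offset": [[0,0,-0.04],[0,0,-0.03],[0,0,-0.02],[0,0,0],[0,0,0],[0,0,0]], "twist": [0,0,0,0,0,0]}}

```text
clock: 4.05
tool_pos: [0.5047, -0.2471, 0.1799]
eef_rot: [-0.529, 0.468, -0.469, 0.53]
contact_force: [0.6, 1.1, 0.2]
opening: 0.681
```

```bash
python3 look.py arb2 "[.504,-.246,.12]"; python3 -c "
from h import *
s=get_state();print(s['tool_pos'],R.from_quat(s['eef_rot']).as_matrix().round(4),s['q'],camera_params('wrist')['eye'])"
```

```text
314 257
crop origin 214 182
[ 0.50460992 -0.2471157   0.17974853] [[ 1.221e-01  1.800e-03  9.925e-01]
 [-9.925e-01 -8.000e-04  1.221e-01]
 [ 1.000e-03 -1.000e+00  1.700e-03]] [ 0.2701774   0.69201745  0.17426298  1.83187472 -0.188468    0.63170324
 -0.89100406] [ 0.57842142 -0.237378    0.32585361]
```

View pics/arb2.png

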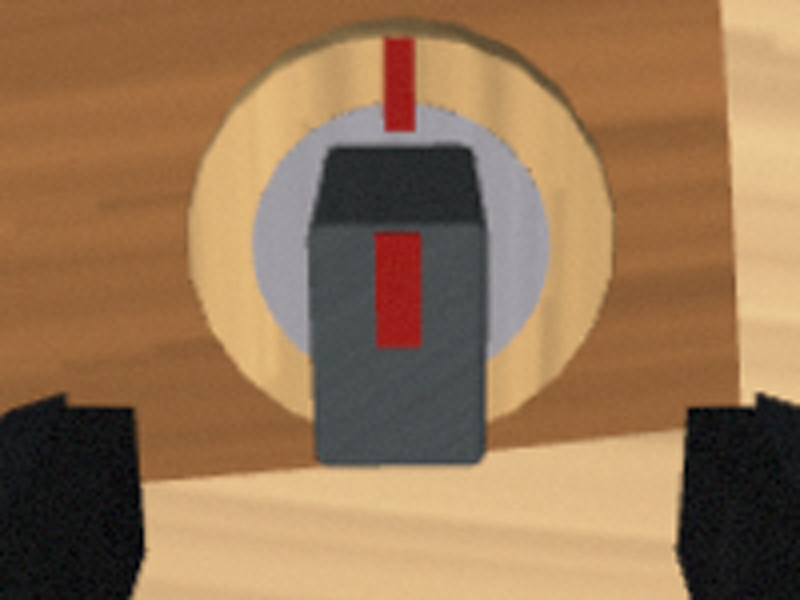

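The block is square between the fingers, only about 1.3 mm off towards +y. Descend and grip.

Request:
{"name": "carry_out", "arguments": {"offset": [[0,0.001,-0.025],[0,0,-0.025],[0,0,-0.02],[0,0,-0.011],[0,0,0],[0,0,0]], "twist": [0,0,0,0,0,0]}}

```text
clock: 4.85
tool_pos: [0.5046, -0.2463, 0.0986]
eef_rot: [-0.529, 0.468, -0.469, 0.53]
contact_force: [-0.4, 0.1, 0.2]
opening: 0.679
```

Request:
{"name": "carry_out", "arguments": {"offset": [[0,0,0],[0,0,0],[0,0,0],[0,0,0],[0,0,0],[0,0,0]], "twist": [0,0,0,0,0,0], "grip": 0.0, "newtons": 50}}

```text
clock: 5.6
tool_pos: [0.504, -0.2458, 0.0978]
eef_rot: [-0.53, 0.469, -0.469, 0.53]
contact_force: [-0.1, 0.5, 1.7]
opening: 0.268
```

Request:
{"name": "carry_out", "arguments": {"offset": [[0,0,0.01],[0,0,0.02],[0,0,0.03],[0,0,0.04],[0,0,0.04],[0,0,0.02],[0,0,0],[0,0,0]], "twist": [0,0,0,0,0,0,0,0]}}

```text
clock: 6.6
tool_pos: [0.5031, -0.2454, 0.2567]
eef_rot: [0.53, -0.469, 0.468, -0.529]
contact_force: [-0.3, 0.8, -3.9]
opening: 0.267
```

Request:
{"name": "carry_out", "arguments": {"offset": [[0,0.02,0],[0,0.035,0],[0.003,0.05,0],[0.003,0.05,0],[0.003,0.05,0],[0.003,0.05,0],[0.003,0.05,0],[0.003,0.05,0]], "twist": [0,0,0,0,0,0,0,0]}}

```text
clock: 7.6
tool_pos: [0.5205, 0.1122, 0.2568]
eef_rot: [0.53, -0.469, 0.467, -0.529]
contact_force: [0.7, -0.1, -4.6]
opening: 0.269
```

Request:
{"name": "carry_out", "arguments": {"offset": [[0.003,0.05,0],[0,0.04,0],[0,0.025,0],[0,0.014,0],[0,0,0],[0,0,0],[0,0,0]], "twist": [0,0,0,0,0,0,0]}}

```text
clock: 8.48
tool_pos: [0.5252, 0.2364, 0.2578]
eef_rot: [0.529, -0.469, 0.469, -0.529]
contact_force: [0.2, -0.5, -3.8]
opening: 0.269
```

Run:
```python
from h import *
s=get_state();print(s['tool_pos'],R.from_quat(s['eef_rot']).as_matrix().round(4),s['q'],s['contact_force'],s['moment'])
p=camera_params("wrist");im=snapshot("wrist");print(proj("wrist",[.525,.238,.105],p))
c=im;sd=snapshot("side");u,v=proj("side",[.525,.238,.16]).astype(int)
sc=snapshot("scene");a,b=proj("scene",[.525,.238,.16]).astype(int)
print("side o",u-60,v-80,"scene o",a-60,b-80)
f=lambda q:cv2.resize(q,None,fx=2.2,fy=2.2,interpolation=cv2.INTER_CUBIC)
row=np.hstack([cv2.resize(c,(480,360))[:352],f(sd[v-80:v+80,u-60:u+60])[:352]])
cv2.imwrite("pics/over.png",row[:,:,::-1]);cv2.imwrite("pics/w_over.png",im[:,:,::-1])
```

```text
[0.52523086 0.23640527 0.25782437] [[ 1.195e-01  0.000e+00  9.928e-01]
 [-9.928e-01 -9.000e-04  1.195e-01]
 [ 9.000e-04 -1.000e+00 -1.000e-04]] [-0.66462596  0.61286064  0.27466098  1.70957518 -0.20845225  0.84825437
 -1.75007747] [ 0.23889999 -0.4836534  -3.81527505] [ 0.02239547  0.10064233 -0.00406251]
[314.6618452  217.65808719]
side o 190 193 scene o 391 143
```

View pics/over.png

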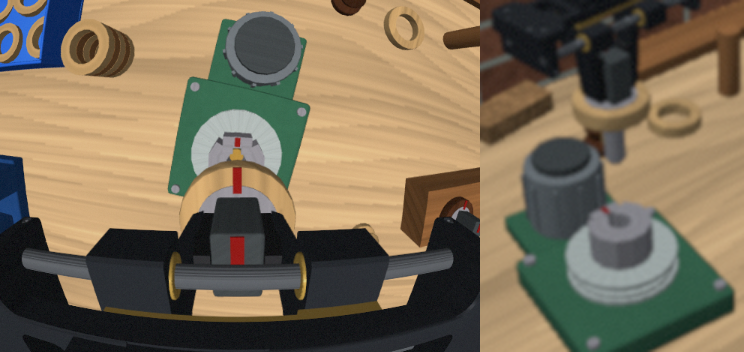

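The wrist view shows the arbor upright with the key in line with the hub's red mark, and the side view shows it hanging clear above the hub. Trim by 1.5 mm in y and −2.5°, then descend.

Request:
{"name": "carry_out", "arguments": {"offset": [[0,0.0015,-0.02],[0,0,-0.03],[0,0,-0.012],[0,0,0],[0,0,0]], "twist": [-2.5,0,0,0,0]}}

```text
clock: 9.25
tool_pos: [0.5259, 0.2397, 0.1968]
eef_rot: [-0.519, 0.48, -0.48, 0.52]
contact_force: [0.3, 0.5, -3.8]
opening: 0.268
```

Request:
{"name": "carry_out", "arguments": {"offset": [[0,0,-0.006],[0,0,-0.006],[0,0,-0.006],[0,0,-0.005],[0,0,0],[0,0,0]], "twist": [0,0,0,0,0,0]}}

```text
clock: 10.0
tool_pos: [0.525, 0.2389, 0.1724]
eef_rot: [0.52, -0.48, 0.48, -0.519]
contact_force: [0.8, -3.1, -5.9]
opening: 0.268
```

The pilot is in, with 3 N sideways towards −y. Ease 1 mm that way and go on through the key's meeting height.

Request:
{"name": "carry_out", "arguments": {"offset": [[0,-0.001,0],[0,0,0],[0,0,-0.003],[0,0,-0.003],[0,0,-0.002],[0,0,0],[0,0,0]], "twist": [0,0,0,0,0,0,0]}}

```text
clock: 10.88
tool_pos: [0.525, 0.2386, 0.1646]
eef_rot: [0.519, -0.48, 0.48, -0.519]
contact_force: [1.1, -0.6, -4.8]
opening: 0.269
```

Run:
```python
from h import *
s=get_state();print(s['tool_pos'],R.from_quat(s['eef_rot']).as_matrix().round(4)[:2,0],s['contact_force'],s['moment'])
```

```text
[0.52497431 0.23863991 0.16463942] [ 0.0786 -0.9969] [ 1.07047382 -0.61498447 -4.81663077] [-0.11656613 -0.13137462  0.03406437]
```

No resistance about 4 mm past the meeting height, so the key is in the keyway. Carry on down.

Request:
{"name": "carry_out", "arguments": {"offset": [[0,0,-0.004],[0,0,-0.005],[0,0,-0.005],[0,0,-0.004],[0,0,0],[0,0,0]], "twist": [0,0,0,0,0,0]}}

```text
clock: 11.62
tool_pos: [0.5249, 0.2385, 0.1466]
eef_rot: [0.519, -0.48, 0.48, -0.519]
contact_force: [0.1, -0.8, -4.0]
opening: 0.266
```

Request:
{"name": "carry_out", "arguments": {"offset": [[0,0,-0.004],[0,0,-0.004],[0,0,-0.003],[0,0,0],[0,0,0]], "twist": [0,0,0,0,0]}}

```text
clock: 12.25
tool_pos: [0.5253, 0.2386, 0.136]
eef_rot: [-0.519, 0.48, -0.48, 0.519]
contact_force: [0.3, 0.8, 2.4]
opening: 0.266
```

Request:
{"name": "carry_out", "arguments": {"offset": [[0,0,-0.002],[0,0,-0.001],[0,0,0],[0,0,0]], "twist": [0,0,0,0]}}

```text
clock: 12.75
tool_pos: [0.5253, 0.2386, 0.1328]
eef_rot: [-0.519, 0.48, -0.48, 0.519]
contact_force: [0.0, -0.4, 3.9]
opening: 0.267
```

Request:
{"name": "carry_out", "arguments": {"offset": [[0,0,-0.001],[0,0,-0.001],[0,0,0],[0,0,0]], "twist": [0,0,0,0]}}

```text
clock: 13.25
tool_pos: [0.5253, 0.2387, 0.1328]
eef_rot: [-0.519, 0.48, -0.48, 0.52]
contact_force: [-2.7, -0.8, 20.2]
opening: 0.272
```

The descent stopped at the expected height with force up to 20 N, which means the flange is on the face. I'll confirm with a picture.

Run:
```python
from h import *
s=get_state();print(s['tool_pos'],s['contact_force'],s['moment'],s['opening'])
out=[]
for n in("side","scene"):
    im=snapshot(n);u,v=proj(n,[.525,.238,.12]).astype(int)
    out.append(cv2.resize(im[v-60:v+60,u-60:u+60],(400,400),interpolation=cv2.INTER_CUBIC))
cv2.imwrite("pics/home.png",np.hstack(out)[:,:,::-1])
```

```text
[0.52528214 0.23868767 0.13275173] [-2.71798773 -0.77185877 20.2376084 ] [-0.37401191  0.9742768  -0.00869693] 0.27179921285650716
```

View pics/home.png

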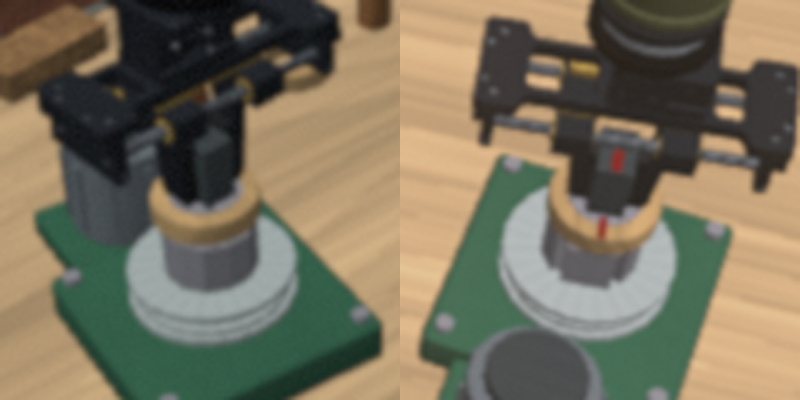

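Both views show the ring and flange sitting flush on the hub with no gap, the fingers still on the block, and nothing else touched.

```bash
python3 -c "
from plant import *
print(job.finish_job());print(get_state()['clock'])"
```

```text
the job is handed in; nothing more can be done
None
the job is handed in; nothing more can be done
```

I lifted the pale-ring arbor from the rack and put its shaft into the hub bore. I turned it about 2.5° to line its key up with the keyway and pressed it down until the flange met the hub face. I handed the job in at about 13.4 s, still gripping the arbor with 50 N and pressing down.

- **Seating:** The tool stopped at z = 0.1328 m, where home was expected to be about 0.133 m. A further 2 mm commanded down gave no movement and raised the force to 20 N, so the flange is on the face.
- **Key:** It passed the height where it would have met the face without resistance, and the ejector force then built up as expected over the last stretch.
- **Pictures:** Two camera views show no gap under the flange and the grip still on the block.
- **Side load:** The pilot met the bore wall with about 3 N, so I shifted 1 mm. About 2.7 N sideways and 1 N m of moment remained at the end.

No check failed or disagreed. I did not take a closing picture of the dark arbor or the other things on the bench. They were not touched, going by the forces and the path taken.

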